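Find the catch and unlock the service box

ROBOT

A 7-joint arm with a two-finger parallel gripper is mounted at the origin on the work surface. World frame = base frame: x ahead of the robot, y to its left, z up, the work surface at z = 0. Lengths are in m, angles in rad, forces in N, time in s.
With the tool pointing down it reaches from about 0.35 to 0.9 m from the base axis. Payload 7.2 kg.
Tool frame: the origin (TCP) lies where the fingers leave the gripper's body, on its centre line; the fingertips stand r.finger_overhang ahead of it and the grasp point (between the pads) lies 54 mm ahead of it (r.finger_overhang is the distance from the TCP to the fingertips, in m); z points along the fingers, y is the direction in which the jaws open and shut (so a half turn about z gives the same grasp; the last joint's range is limited). The gripper opens to 85 mm and grips with 20 to 120 N. Pads are 22 mm wide; open, the fingers measure 114 mm over their backs; the gripper's body (76 mm by 85 mm) begins 54 mm behind the grasp point. The pads swing forward as they close: fully open they stand 13 mm farther back than shut.
Start: joints at [1.126, 0.411, -0.013, 1.596, 0.006, 1.134, -0.082], TCP at [0.23, -0.581, 0.304] pointing down, gripper open.
Joint ranges: [-2.95, 2.95], [-0.29, 1.99], [-1.47, 1.44], [0.14, 2.54], [-1.03, 4.17], [0.13, 1.85], [-2.86, 2.86]. Speed limits (rad/s): [2.39, 2.39, 3.01, 3.01, 3.14, 3.14, 3.14].

INTERFACE

Orientations are given as a unit quaternion [x, y, z, w].
In Python, from workcell import r gives the robot as it stands.
- The arm moves only by the tool arm_command, never from a script. Its argument "moves" is a list of rows, each a list of 5 numbers: the shift along the tool's x, y, z in mm, then the turn about the tool's z in degrees, then the finger opening in mm, from 0 to 85.4. A call has 1 to 10 rows; each row is the pose to reach, as a shift and turn from the pose commanded when the call began, along the tool's axes at that moment; what a row does not reach only later rows make up. A row lasts 1/10 s, in which the tool goes at most 50 mm and 8.59 degrees, less where a joint would pass 70% of its speed; a pose out of reach is approached as far as the arm can. A call with a gripper value outside its range is refused whole. The fingers move at their own pace and stop on an object; "force" is the grip in N (left out, the last holds). Time passes only in rows, so rows that repeat a pose let the fingers close. It gives the time, the measured TCP pose, the force and the opening at its end, in the units of the state.
- r.sense(): the state, without advancing time (a new reading comes with each control period).
- r.get_image(name): name is "side" or "top" or "wrist"; returns a dict with "color" (420x560x3 uint8, red, green, blue), "z_map" (420x560 float32, m along the optical axis (not along the pixel's ray), 0 where there is no reading), "intrinsics" (3x3 intrinsics, pixels), "T" (4x4, takes a point from camera to world coordinates); the wrist camera has in their place "mount" (4x4, takes a point from camera to tool coordinates, whose origin is the TCP and whose axes are the flange's). Camera axes: x right, y down, z forward; pixel columns grow to the right and rows downward; lengths in m; the calibration is good to about 2 mm. A picture is of the moment at which its call begins: read the wrist's pose just before it.
- r.job_done(): hands the job in, once; it reports no verdict.
Trained networks look in the newest picture that a camera, given by its name, has taken for a name from the list of things; names that differ only in an ending like _2 or _b are one class to them, and where a whole thing is asked for, a point or a joint stands for the part that bears it (a point fixed in the world has none). Each returns a list of dicts, best first, with "confidence" (0 to 1); they miss things now and then, are a little off and sometimes report something else, mostly with a low value. They report only what shows in the picture. A call takes as long as a camera call.
- r.look_for(camera, name): "position" ([column, row] in pixels, amid what is visible of it).
- r.trace(camera, name): "mask" (420x560 bool, what is visible of it) and "position" ([column, row] in pixels, amid what is visible of it).
The state is a dict: "time_s": time; "qpos": joint angles; "qvel": joint speeds; "joint_efforts": joint torques, N m; "tcp_pos": TCP position; "ee_rot": TCP orientation; "ft_force": force on the tool from outside, world axes, zero at the start; "ft_torque": the same for the moment, N m; "grip_width": finger opening in m.
Only numpy, scipy, OpenCV 4.12 (cv2) and the standard library are available. Lean on these libraries where they do the work, as an engineer would, in place of code of your own. Each camera call takes 0.05 s, during which the arm holds its last target. There are 200 camera calls.

TASK

Take the panel key from its stand, put it through the keyhole in the top of the service box, and, pressing only lightly, turn it gently back and forth until it drops fully home into the hidden slot of the lock. Then, with the key home, turn the key clockwise until the bolt on the box is drawn well clear of its keeper, without forcing the lock against its stop. Leave the key standing fully home in the lock, let go, and leave the other things on the bench alone.

Things in the scene. Friction and masses are not known exactly. Their poses are not given: they have to be found in the camera images.
- key_grip (a point): Middle of the flat dark handle of a 95 mm tall steel panel key that stands upright in its stand, 75 mm above the key's lower end. Handle: 40 mm along the key's x, 12 mm thick along y, 40 mm tall (z up); grasp it across its thickness. Below it a collar 16 mm wide, 4 mm high, then a round shank 7 mm thick with a cross bar (the bit) at the foot. 70 to 120 g.
- key_tip (a point): Centre of the underside of the key's bit, on the shank's axis, 75 mm below the middle of the handle; same axes as key_grip. The bit is 24 mm long along x, 6 mm thick along y, 8 mm tall. It works the same turned by 180 degrees.
- stand: Grey plastic block 60 x 50 x 34 mm, fixed; origin at the centre of its underside. The key's bit stands in a slot of 26 x 8 mm, long along the block's x, 24 mm deep: draw the key straight up by at least 30 mm to clear it.
- keyhole (a point): Centre of the keyhole in the upper face of the fixed service box (white, grey top, 160 mm along x, 220 mm along y, 70 mm high; the keyhole is the middle of the top; y towards the bolt, z up). It is a slot 27 mm along x, 9 mm wide along y, through a 5 mm plate: the bit passes only lying along x. Keep what presses on the box under 25 N.
- disc (a point): Middle of the lock disc's face, on the keyhole's axis, 16 mm below the box's upper face; axes are the keyhole's, not the disc's. The bit, put through the keyhole, lands on it clear of the plate and can be turned there. Its unseen slot (28 x 9.5 mm) lies 25 to 64 degrees anticlockwise (from above) of the keyhole's x. The disc is sprung: it yields from 3 N, up to 4 mm at 9 N, then is hard.
- slot_floor (a point): Floor of the disc's slot, on the axis, 25 mm below the box's face; axes are the keyhole's. With the bit over the slot to about 5 degrees the disc springs up round it, the push vanishes and the key goes 9 mm further, to here. Locked, the disc will not turn anticlockwise; the seated key turns it 63 degrees clockwise to a hard stop against 0.08 N m. Keep key on disc, twist included, under 25 N.
- bolt (a joint): Steel bar 16 x 62 x 9 mm on top of the box, along y beside the keyhole, under two staples (guide, and keeper near the edge; they rise 16 mm above the box). 0 = thrown (locked); it moves back towards the keyhole in proportion to the disc's turn, 0.31 mm per degree: out of the keeper at 0.011 m, well clear at 0.015, stopped at 0.0195. Not to be pushed by the gripper.
- reel: Bystander: white component reel 100 mm in diameter, 14 mm high, lying flat; origin at the centre of its underside.
- driver: Bystander: screwdriver lying on the bench.
- partbin: Bystander: blue open part bin 130 x 100 x 50 mm; origin at the centre of its underside.

How it is judged:
By the outcome, as a careful person would: the job done as asked, in the order asked, and still so for the second after the job is handed in, with the robot touching nothing.
It also fails if it takes over 72 s, if anything falls off the work surface, if the arm or the gripper's body presses on something with over 40 N, if the wrist force passes 120 N, or if a joint passes its speed limit or range.

## Working session

There is one attempt and no reset: what is moved stays moved. The work goes in short steps, Python scripts to look and compute and a tool call to move; the robot and the scene stay as the last step left them, time stands still between calls to the robot, and variables do not carry over. Pictures are saved under pics/ and viewed, about 8 in all and at most 12, crops included, and the job is handed in when it is done.

Besides the shell and the picture viewer there is one more tool, called after "Call:" as name([rows], argument=value, ...), one row to a line, values as JSON. arm_command: Moves the arm, as the interface text tells. Its arguments: {"type":"object","properties":{"moves":{"type":"array"},"force":{"type":"number"}},"required":["moves"]}

```bash
ls; mkdir -p pics; python3 - <<'E'
from workcell import r
import cv2,numpy as np
s=r.sense();print({k:np.round(v,3) for k,v in s.items()},r.finger_overhang)
ims=[]
for c in ("side","top"):
    im=r.get_image(c);ims.append(im["color"][:,:,::-1]);np.savez(f"{c}0.npz",**im)
    print(c,np.round(im["intrinsics"],1).tolist(),np.round(im["T"],3).tolist())
    for n in ("key_grip","stand","keyhole","bolt","reel","driver","partbin"):
        d=r.look_for(c,n)[:1]
        if d:
            u,v=d[0]["position"];z=im["z_map"][int(v),int(u)]
            p=im["T"]@np.append(np.linalg.inv(im["intrinsics"])@[u*z,v*z,z],1)
            print(n,np.round([u,v],0),round(d[0]["confidence"],2),np.round(p[:3],3))
cv2.imwrite("pics/side0.png",ims[0]);cv2.imwrite("pics/top0.png",ims[1])
E
```

```text
pics
{'time_s': np.float64(0.0), 'qpos': array([ 1.126,  0.412, -0.013,  1.597,  0.006,  1.134, -0.082]), 'qvel': array([-0.   ,  0.002, -0.   ,  0.   , -0.   ,  0.   ,  0.002]), 'joint_efforts': array([ 0.0000e+00, -6.0062e+01,  6.8200e-01, -2.9941e+01,  1.4000e-02,
        1.1000e-02,  0.0000e+00]), 'tcp_pos': array([ 0.23 , -0.581,  0.303]), 'ee_rot': array([ 0.982,  0.187, -0.   , -0.001]), 'ft_force': array([-0.888, -0.257, -0.793]), 'ft_torque': array([ 0.053, -0.006,  0.016]), 'grip_width': np.float64(0.085)} 0.0726
side [[540.9, 0.0, 276.7], [0.0, 540.9, 212.9], [0.0, 0.0, 1.0]] [[0.972, -0.151, 0.181, 0.388], [-0.235, -0.573, 0.785, -0.894], [-0.014, -0.806, -0.592, 0.789], [0.0, 0.0, 0.0, 1.0]]
key_grip [284. 348.] 0.79 [ 0.525 -0.338  0.099]
stand [284. 377.] 0.94 [ 0.522 -0.346  0.034]
keyhole [227. 238.] 0.73 [0.486 0.001 0.07 ]
bolt [393. 385.] 0.73 [ 0.694 -0.399  0.026]
driver [394. 388.] 0.83 [ 0.694 -0.405  0.027]
partbin [208. 150.] 0.8 [0.507 0.494 0.006]
top [[539.3, 0.0, 286.8], [0.0, 539.3, 213.2], [0.0, 0.0, 1.0]] [[0.067, -0.974, 0.215, 0.314], [-0.998, -0.067, 0.011, 0.055], [0.003, -0.215, -0.977, 1.454], [0.0, 0.0, 0.0, 1.0]]
key_grip [441. 259.] 0.44 [ 0.521 -0.326  0.099]
stand [432. 264.] 0.91 [ 0.515 -0.322  0.035]
keyhole [288. 264.] 0.76 [0.489 0.06  0.042]
reel [362. 172.] 0.55 [ 0.765 -0.13   0.011]
driver [430. 266.] 0.21 [ 0.51  -0.317  0.034]
partbin [139. 250.] 0.7 [0.503 0.465 0.005]
```

View pics/side0.png

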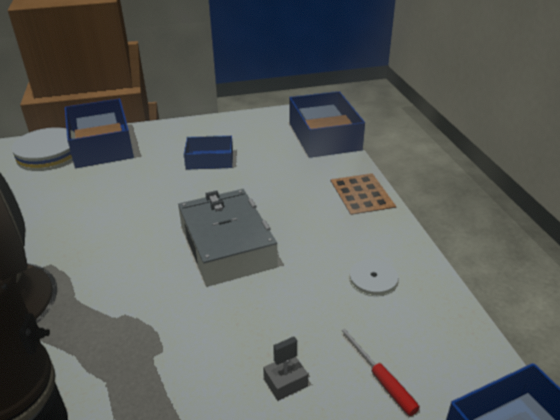

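View pics/top0.png

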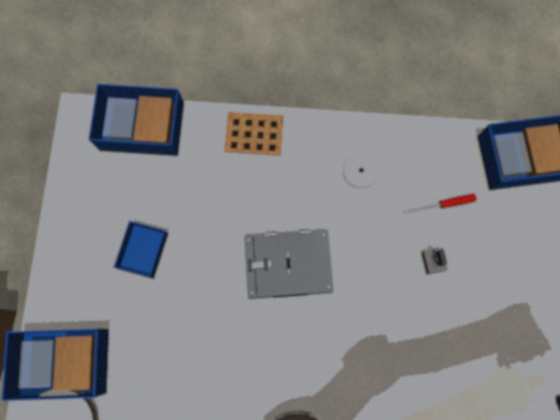

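The side view shows the key at (284,348) in its stand. The box has its keyhole at about (224,221) and the bolt at (213,200). In the top view the stand is at (434,260), the keyhole at (289,263), and the bolt at (261,265) on the +y side.

```bash
cat > h.py <<'E'
import numpy as np,cv2
def cloud(im,T=None):
    T=im["T"] if T is None else T
    z=im["z_map"];K=im["intrinsics"];v,u=np.mgrid[:z.shape[0],:z.shape[1]]
    P=np.stack([(u-K[0,2])/K[0,0]*z,(v-K[1,2])/K[1,1]*z,z],-1)@T[:3,:3].T+T[:3,3]
    P[z==0]=np.nan;return P
def onplane(im,uv,zw,T=None):
    T=im["T"] if T is None else T
    d=T[:3,:3]@np.linalg.inv(im["intrinsics"])@[uv[0],uv[1],1];return T[:3,3]+d*(zw-T[2,3])/d[2]
def rect(p):
    c,s,a=cv2.minAreaRect(p[:,:2].astype(np.float32)*1000)
    return np.round(c,1),np.round(s,1),round(a,1)
E
python3 - <<'E'
from h import *
for c in("side","top"):
    im=dict(np.load(c+"0.npz"));P=cloud(im);x,y,z=P[...,0],P[...,1],P[...,2]
    near=(abs(x-.52)<.06)&(abs(y+.33)<.06)
    for n,m in(("handle",near&(z>.058)&(z<.11)),("handletop",near&(z>.09)&(z<.11)),("stand",near&(z>.028)&(z<.04)),("box",(abs(x-.49)<.15)&(abs(y)<.2)&(z>.064)&(z<.076))):
        if m.sum()>4: print(c,n,m.sum(),rect(P[m]),np.round(P[m].mean(0),4))
im=dict(np.load("top0.npz"));print(onplane(im,(289,263),.07))
im=dict(np.load("side0.npz"));print(onplane(im,(224,221),.07))
E
```

```text
side handle 514 (array([ 526.4, -333.3]), array([39. , 15.1]), 16.9) [ 0.5258 -0.3364  0.0907]
side handletop 282 (array([ 526.3, -332.9]), array([39. , 14.3]), 17.0) [ 0.526  -0.3352  0.1014]
side stand 820 (array([ 527.3, -332.4]), array([61.5, 53.9]), 14.3) [ 0.5258 -0.3377  0.0343]
side box 4465 (array([490.3,  58.4]), array([163.6, 229.2]), 7.9) [0.4887 0.0421 0.0709]
top handle 145 (array([ 525.5, -327.8]), array([40.1, 14.2]), 15.4) [ 0.5245 -0.3261  0.0942]
top handletop 98 (array([ 525.3, -327.9]), array([39.5, 14.2]), 15.4) [ 0.525  -0.3271  0.1024]
top stand 285 (array([ 525.9, -328.1]), array([60. , 50.9]), 15.2) [ 0.5221 -0.3224  0.034 ]
top box 4819 (array([489.1,  60.1]), array([163.2, 220.2]), 8.1) [0.4864 0.0574 0.0704]
[0.48815803 0.05647872 0.07      ]
[0.48846386 0.05971915 0.07      ]
```

Call:
arm_command([
  [40, -13, 0, 1, 85],
  [85, -29, 10, 3, 85],
  [130, -44, 20, 5, 85],
  [175, -59, 30, 6, 85],
  [220, -75, 35, 6, 85],
  [265, -90, 35, 6, 85],
  [310, -105, 35, 6, 85],
  [345, -117, 35, 6, 85],
  [368, -125, 35, 6, 85],
  [368, -125, 35, 6, 85],
])

```text
time_s: 1.8
tcp_pos: [0.5295, -0.3253, 0.2688]
ee_rot: [0.99, 0.139, 0.001, -0.001]
ft_force: [0.4, 0.3, -0.2]
grip_width: 0.0851
```

```bash
cat >> h.py <<'E'
from scipy.spatial.transform import Rotation as R
def wrist(r):
    s=r.sense();im=r.get_image("wrist");M=np.eye(4);M[:3,:3]=R.from_quat(s["ee_rot"]).as_matrix();M[:3,3]=s["tcp_pos"]
    im["T"]=M@im["mount"];return s,im
def st(s):
    m=R.from_quat(s["ee_rot"]).as_matrix()
    print("t",round(float(s["time_s"]),2),"tcp",np.round(s["tcp_pos"]*1000,1),"yaw",np.round(np.degrees(np.arctan2(m[1,0],m[0,0])),2),"zax",np.round(m[:,2],4),"F",np.round(s["ft_force"],2),"M",np.round(s["ft_torque"],3),"w",np.round(s["grip_width"]*1000,1),"q7",np.round(s["qpos"][6],2))
E
python3 - <<'E'
from h import *
from workcell import r
s,im=wrist(r);st(s);print(np.round(im["mount"],3).tolist())
P=cloud(im);z=P[...,2];near=(abs(P[...,0]-.526)<.06)&(abs(P[...,1]+.33)<.06)
for a,b in((.09,.115),(.098,.115),(.028,.04)):
    m=near&(z>a)&(z<b)
    if m.sum()>4: print(m.sum(),rect(P[m]),np.round(P[m].mean(0),4))
cv2.imwrite("pics/w1.png",im["color"][:,:,::-1])
E
```

```text
t 1.8 tcp [ 529.5 -325.3  268.8] yaw 15.97 zax [ 0.0017  0.002  -1.    ] F [ 0.43  0.35 -0.19] M [ 0.02  -0.001 -0.01 ] w 85.1 q7 -0.87
[[0.001, -0.956, -0.294, 0.074], [1.0, 0.001, 0.001, -0.001], [-0.001, -0.294, 0.956, -0.07], [0.0, 0.0, 0.0, 1.0]]
870 (array([ 526.7, -331. ]), array([39.2, 11.9]), 14.7) [ 0.5283 -0.3305  0.104 ]
831 (array([ 526.6, -331.1]), array([39.2, 11.9]), 15.4) [ 0.5276 -0.3308  0.1044]
2582 (array([ 526. , -331.3]), array([60.5, 50.2]), 14.9) [ 0.53   -0.3298  0.0337]
```

Call:
arm_command([
  [0, 2, 20, 1, 85],
  [0, 2, 40, 1, 85],
  [0, 2, 40, 1, 85],
  [0, 2, 40, 1, 85],
])

```text
time_s: 2.25
tcp_pos: [0.5259, -0.3324, 0.2291]
ee_rot: [0.992, 0.126, -0.0, -0.0]
ft_force: [0.2, -0.3, -0.0]
grip_width: 0.0847
```

```bash
python3 -c "
from h import *
from workcell import r
s=r.sense();st(s);print(s['qvel'].round(3))"
```

```text
t 2.25 tcp [ 525.9 -332.4  229.1] yaw 14.51 zax [-9.e-04 -1.e-04 -1.e+00] F [ 0.2  -0.26 -0.03] M [-0.018 -0.007  0.062] w 84.7 q7 -0.88
[-0.003 -0.017 -0.006 -0.02  -0.002 -0.001 -0.001]
```

Call:
arm_command([
  [0.7, -1, 30, -0.5, 60],
  [0.7, -1, 60, -0.5, 50],
  [0.7, -1, 80, -0.5, 40],
  [0.7, -1, 90, -0.5, 40],
  [0.7, -1, 90, -0.5, 40],
  [0.7, -1, 90, -0.5, 40],
])

```text
time_s: 2.85
tcp_pos: [0.5277, -0.3309, 0.1403]
ee_rot: [0.991, 0.131, 0.001, 0.001]
ft_force: [0.2, 0.3, 0.1]
grip_width: 0.0397
```

```bash
python3 -c "
from h import *
from workcell import r
s=r.sense();st(s);print(s['qvel'].round(3))"
```

```text
t 2.85 tcp [ 527.7 -330.9  140.3] yaw 15.07 zax [ 0.0016 -0.001  -1.    ] F [0.21 0.34 0.15] M [-0.003 -0.03  -0.051] w 39.7 q7 -0.89
[-0.001 -0.011 -0.    -0.004 -0.001 -0.001 -0.   ]
```

Call:
arm_command([
  [0, 0, 0, 0, 5],
  [0, 0, 0, 0, 5],
  [0, 0, 0, 0, 5],
  [0, 0, 0, 0, 5],
  [0, 0, 0, 0, 5],
  [0, 0, 0, 0, 5],
], force=70)

```text
time_s: 3.45
tcp_pos: [0.5277, -0.3308, 0.1403]
ee_rot: [0.991, 0.131, 0.001, 0.001]
ft_force: [-0.3, -0.1, 6.6]
grip_width: 0.0108
```

```bash
python3 -c "
from h import *
from workcell import r
s=r.sense();st(s)"
```

```text
t 3.45 tcp [ 527.7 -330.8  140.3] yaw 15.08 zax [ 0.0019 -0.0013 -1.    ] F [-0.32 -0.14  6.56] M [-0.024  0.22   0.008] w 10.8 q7 -0.89
```

Call:
arm_command([
  [0, 0, -10, 0, 5],
  [0, 0, -30, 0, 5],
  [0, 0, -60, 0, 5],
  [0, 0, -90, 0, 5],
  [0, 0, -110, 0, 5],
  [0, 0, -110, 0, 5],
  [0, 0, -110, 0, 5],
])

```text
time_s: 4.15
tcp_pos: [0.5269, -0.3301, 0.2491]
ee_rot: [0.991, 0.131, 0.0, 0.0]
ft_force: [-1.2, -0.4, -1.9]
grip_width: 0.011
```

```bash
python3 - <<'E'
from h import *
from workcell import r
s=r.sense();st(s)
im=r.get_image("side");v=im["color"][:,:,::-1]
P=cloud(im);x=P[...,0];m=(abs(x-.527)<.05)&(abs(P[...,1]+.331)<.05)&(P[...,2]>.11)&(P[...,2]<.225)
p=P[m]
for a in np.arange(.11,.22,.01):
    q=p[(p[:,2]>a)&(p[:,2]<=a+.01)]
    if len(q):print(round(a,3),len(q),np.round(q.mean(0),4),np.round(q[:,0].min(),3),np.round(q[:,0].max(),3))
cv2.imwrite("pics/s2.png",cv2.resize(v[240:420,200:360],None,fx=4,fy=4)[:600])
E
```

```text
t 4.15 tcp [ 526.9 -330.1  249.1] yaw 15.1 zax [ 2.e-04 -1.e-04 -1.e+00] F [-1.19 -0.38 -1.88] M [ 0.016  0.014 -0.025] w 11.0 q7 -0.87
0.12 77 [ 0.5256 -0.3327  0.1253] 0.514 0.538
0.13 23 [ 0.5259 -0.3331  0.1352] 0.523 0.529
0.14 22 [ 0.5256 -0.3331  0.1455] 0.523 0.529
0.15 21 [ 0.5261 -0.333   0.1552] 0.523 0.53
0.16 11 [ 0.5259 -0.3339  0.1634] 0.523 0.53
0.17 35 [ 0.519  -0.3382  0.1772] 0.506 0.546
0.18 93 [ 0.5211 -0.3414  0.1857] 0.506 0.546
0.19 109 [ 0.5211 -0.3434  0.1952] 0.506 0.538
0.2 92 [ 0.5187 -0.343   0.2047] 0.506 0.538
0.21 106 [ 0.5157 -0.3341  0.2141] 0.506 0.539
```

Call:
arm_command([
  [1, -15, 0, 0, 5],
  [3, -50, 0, 1, 5],
  [6, -95, 0, 2, 5],
  [9, -140, 0, 3, 5],
  [12, -185, 0, 4, 5],
  [15, -230, 0, 5, 5],
  [18, -275, 0, 6, 5],
  [20, -320, 0, 7, 5],
  [23, -360, 0, 7, 5],
  [25, -390, 0, 7, 5],
])

```text
time_s: 5.2
tcp_pos: [0.4475, 0.056, 0.2481]
ee_rot: [0.997, 0.072, -0.001, -0.0]
ft_force: [1.3, -0.1, -0.9]
grip_width: 0.0112
```

Call:
arm_command([
  [0, 0, 0, 0, 5],
  [0, 0, 0, 0, 5],
  [0, 0, 0, 0, 5],
  [0, 0, 0, 0, 5],
])

```text
time_s: 5.6
tcp_pos: [0.4496, 0.0517, 0.2486]
ee_rot: [0.998, 0.07, -0.0, 0.0]
ft_force: [0.2, 0.2, -0.9]
grip_width: 0.0114
```

```bash
python3 - <<'E'
from h import *
from workcell import r
s,im=wrist(r);st(s);np.savez("w2.npz",**im)
P=cloud(im);z=P[...,2]
for n in("keyhole","bolt","key_tip"):
    print(n,[(np.round(d["position"],1),round(d["confidence"],2)) for d in r.look_for("wrist",n)[:2]])
m=(z>.064)&(z<.075);print(m.sum(),rect(P[m]),np.median(z[m]))
cv2.imwrite("pics/w2.png",im["color"][:,:,::-1])
E
```

```text
t 5.6 tcp [449.6  51.7 248.6] yaw 7.98 zax [-6.e-04 -4.e-04 -1.e+00] F [ 0.19  0.2  -0.94] M [-0.015 -0.048  0.027] w 11.4 q7 -1.73
keyhole [(array([281.4, 134.7]), 0.71), (array([286. , 289.8]), 0.52)]
bolt [(array([180.6, 152.6]), 0.7)]
key_tip [(array([288.3, 290.1]), 0.73)]
60009 (array([489. ,  58.1]), array([163.1, 221.2]), 8.1) 0.06979756543806104
```

View pics/w2.png

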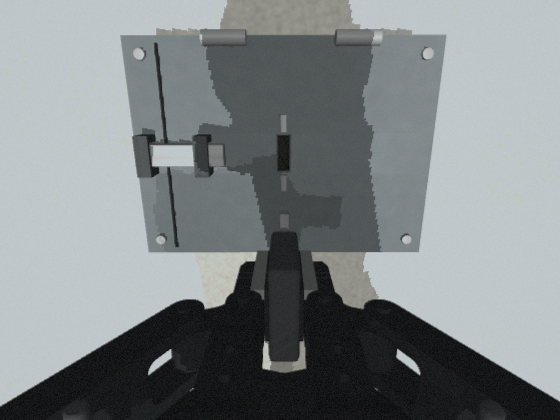

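The keyhole is the dark slot at (284,153), columns 278-290 and rows 135-171. The bolt lies at (175,155) under its staples, and the held key's handle is at (285,300).

```bash
python3 - <<'E'
from h import *
im=dict(np.load("w2.npz"));g=im["color"].mean(-1)
sub=g[125:180,268:300];m=(sub<50).astype(np.uint8)
n,l,s,c=cv2.connectedComponentsWithStats(m);i=1+np.argmax(s[1:,4]);print(s[i],c[i]+[268,125])
v,u=np.nonzero(l==i)
p=np.array([onplane(im,(a+268,b+125),.07) for a,b in zip(u,v)]);print(rect(p),p.mean(0))
P=cloud(im);z=P[...,2];mm=(abs(P[...,0]-.489)<.03)&(abs(P[...,1]-.058)<.02)&(z<.067);print(mm.sum(),np.nanmedian(z[mm]))
# bolt surface extents
b=(z>.0755)&(z<.084)&(P[...,1]>.09)&(P[...,1]<.18)&(abs(P[...,0]-.48)<.06);print(rect(P[b]))
# key pts
k=(abs(P[...,0]-.449)<.05)&(abs(P[...,1]-.052)<.02)&(z>.15)&(z<.225);print(k.sum(),rect(P[k&(z>.205)]))
E
```

```text
[  9  10  13  36 432] [283.25       152.49074074]
(array([488.1,  57.9]), array([25.9,  9. ]), 8.0) [0.48831073 0.057758   0.07      ]
417 0.04541750610610573
(array([477.5, 130.7]), array([29. , 61.5]), 8.2)
8033 (array([451.3,  48.2]), array([40. , 36.8]), 35.0)
```

Call:
arm_command([
  [10, 0, 0, 0, 5],
  [25, -0.7, 0, 0, 5],
  [37, -0.7, 8, 0, 5],
  [40.4, -0.7, 20, 0, 5],
  [40.4, -0.7, 32, 0, 5],
  [40.4, -0.7, 36, 0, 5],
  [40.4, -0.7, 36, 0, 5],
  [40.4, -0.7, 36, 0, 5],
  [40.4, -0.7, 36, 0, 5],
  [40.4, -0.7, 36, 0, 5],
])

```text
time_s: 6.8
tcp_pos: [0.4898, 0.0592, 0.2134]
ee_rot: [0.998, 0.071, 0.001, 0.0]
ft_force: [0.2, -0.4, -1.4]
grip_width: 0.0112
```

```bash
python3 - <<'E'
from h import *
im=dict(np.load("w2.npz"));P=cloud(im)
c=np.array([.4884,.0579]);R2=np.array([[.990,.140],[-.140,.990]])
m=(abs(P[...,0]-.489)<.02)&(abs(P[...,1]-.058)<.012)&(P[...,2]<.067)
q=(P[m][:,:2]-c)@R2.T*1000;z=P[m][:,2]*1000
H,_,_=np.histogram2d(q[:,0],q[:,1],[np.arange(-20,21,2),np.arange(-8,9,2)],weights=z);N,_,_=np.histogram2d(q[:,0],q[:,1],[np.arange(-20,21,2),np.arange(-8,9,2)])
print(np.round(H/np.maximum(N,1)).astype(int))
from workcell import r
s=r.sense();st(s)
im=r.get_image("side");P=cloud(im)
p=P[(abs(P[...,0]-.489)<.05)&(abs(P[...,1]-.058)<.05)&(P[...,2]>.078)&(P[...,2]<.19)]
for a in np.arange(.075,.15,.008):
    q=p[(p[:,2]>a)&(p[:,2]<=a+.008)]
    if len(q):print(round(a,3),len(q),np.round(q.mean(0),4),np.round([q[:,0].min(),q[:,0].max()],4))
cv2.imwrite("pics/s3.png",cv2.resize(im["color"][130:280,150:300,::-1],None,fx=4,fy=4))
E
```

```text
[[ 0  0  0  0  0  0  0  0]
 [ 0  0  0  0  0  0  0  0]
 [ 0 46 53 56 57 56 54  0]
 [ 0 45 48 53 54 58 53  0]
 [ 0 44 46 48 53 53 54  0]
 [ 0 44 45 45 50 54 53  0]
 [ 0 45 45 45 46 53 54  0]
 [ 0 45 45 45 45 49 53  0]
 [ 0 45 45 45 45 45 48  0]
 [ 0 43 44 44 45 45 55  0]
 [ 0  0 45 44 45 44 55  0]
 [ 0  0 50 44 44 45 54  0]
 [ 0  0 54 44 45 45 50  0]
 [ 0  0 54 50 45 44 44  0]
 [ 0 67 54 54 47 44 45  0]
 [ 0 66 54 53 51 45 45  0]
 [ 0 65  0  0  0  0  0  0]
 [ 0  0  0  0  0  0  0  0]
 [ 0  0  0  0  0  0  0  0]
 [ 0  0  0  0  0  0  0  0]]
t 6.8 tcp [489.8  59.2 213.4] yaw 8.09 zax [ 0.001  0.    -1.   ] F [ 0.16 -0.36 -1.39] M [-0.027 -0.035  0.014] w 11.2 q7 -1.76
0.075 19 [0.481  0.0999 0.0811] [0.4673 0.49  ]
0.083 35 [0.486  0.0687 0.0873] [0.4675 0.5008]
0.091 24 [0.4883 0.0561 0.0942] [0.4781 0.499 ]
0.099 9 [0.4887 0.0551 0.1035] [0.4861 0.4925]
0.107 10 [0.4889 0.0556 0.1114] [0.4862 0.4916]
0.115 8 [0.489  0.0563 0.1189] [0.4868 0.4915]
0.123 11 [0.4894 0.0557 0.1266] [0.4856 0.4927]
0.131 11 [0.4874 0.0537 0.1355] [0.4821 0.4939]
0.139 32 [0.4869 0.0506 0.1434] [0.4699 0.5088]
0.147 61 [0.4879 0.0485 0.1511] [0.4689 0.5092]
```

View pics/s3.png

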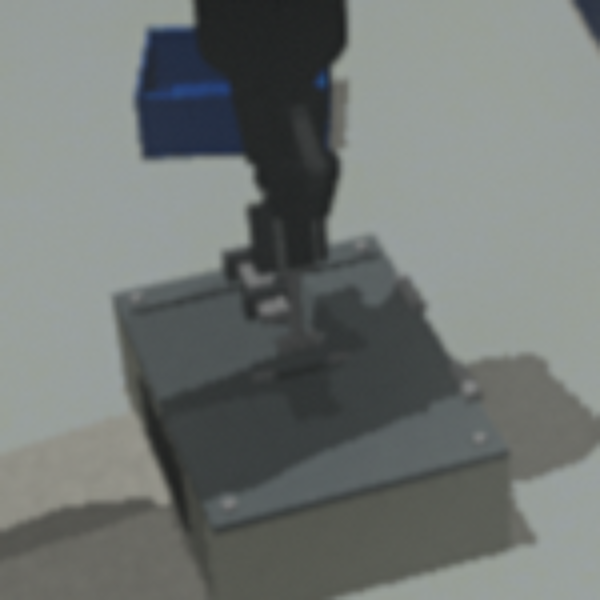

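The view shows the key upright right above the keyhole, with its bit at about (305,335) in the crop and the slot shadow at (290,370). Depth through the keyhole also suggests the disc slot lies at about 40° anticlockwise.

Call:
arm_command([
  [-0.3, 1, 0, 0, 5],
  [-0.3, 1, 4, 0, 5],
  [-0.3, 1, 8, 0, 5],
  [-0.3, 1, 11, 0, 5],
  [-0.3, 1, 13, 0, 5],
  [-0.3, 1, 15, 0, 5],
  [-0.3, 1, 17, 0, 5],
  [-0.3, 1, 17, 0, 5],
])

```text
time_s: 7.65
tcp_pos: [0.4894, 0.0581, 0.1956]
ee_rot: [0.998, 0.071, -0.0, 0.0]
ft_force: [-0.9, 0.4, -0.6]
grip_width: 0.0111
```

```bash
python3 -c "
from h import *
from workcell import r
s=r.sense();st(s)"
```

```text
t 7.65 tcp [489.4  58.1 195.6] yaw 8.09 zax [-4.e-04 -0.e+00 -1.e+00] F [-0.86  0.42 -0.61] M [-0.016  0.009 -0.036] w 11.1 q7 -1.76
```

Call:
arm_command([
  [0, 0, 2, 0, 5],
  [0, 0, 4, 0, 5],
  [0, 0, 6, 0, 5],
  [0, 0, 8, 0, 5],
  [0, 0, 9, 0, 5],
  [0, 0, 10, 0, 5],
  [0, 0, 10, 0, 5],
  [0, 0, 10, 0, 5],
])

```text
time_s: 8.45
tcp_pos: [0.4895, 0.0581, 0.1859]
ee_rot: [0.998, 0.071, -0.0, 0.0]
ft_force: [-0.4, 0.0, -0.5]
grip_width: 0.0111
```

```bash
python3 -c "
from h import *
from workcell import r
s=r.sense();st(s)"
```

```text
t 8.45 tcp [489.5  58.1 185.9] yaw 8.09 zax [-0. -0. -1.] F [-0.43  0.05 -0.45] M [ 0.001 -0.021  0.007] w 11.1 q7 -1.77
```

Call:
arm_command([
  [0, 0, 1, 0, 5],
  [0, 0, 1.5, 0, 5],
  [0, 0, 2, 0, 5],
  [0, 0, 2.5, 0, 5],
  [0, 0, 2.5, 0, 5],
  [0, 0, 2.5, 0, 5],
])

```text
time_s: 9.05
tcp_pos: [0.4895, 0.0581, 0.1836]
ee_rot: [0.998, 0.071, 0.0, 0.0]
ft_force: [-0.9, 0.4, 2.9]
grip_width: 0.0111
```

```bash
python3 -c "
from h import *
from workcell import r
s=r.sense();st(s)"
```

```text
t 9.05 tcp [489.5  58.1 183.6] yaw 8.09 zax [ 3.e-04 -0.e+00 -1.e+00] F [-0.87  0.43  2.89] M [-0.092  0.28   0.005] w 11.1 q7 -1.77
```

Call:
arm_command([
  [0, 0, 1, 0, 5],
  [0, 0, 1, -4, 5],
  [0, -0.2, 1, -9, 5],
  [0, -0.3, 1, -14, 5],
  [-0.1, -0.4, 1, -19, 5],
  [-0.1, -0.4, 1, -24, 5],
  [-0.1, -0.5, 1, -28, 5],
  [-0.1, -0.5, 1, -30, 5],
  [-0.1, -0.5, 1, -30, 5],
])

```text
time_s: 9.95
tcp_pos: [0.4891, 0.0585, 0.182]
ee_rot: [0.945, 0.326, -0.0, -0.0]
ft_force: [0.1, -0.3, -1.3]
grip_width: 0.0111
```

```bash
python3 -c "
from h import *
from workcell import r
s=r.sense();st(s)"
```

```text
t 9.95 tcp [489.1  58.5 182. ] yaw 38.11 zax [-5.e-04  1.e-04 -1.e+00] F [ 0.14 -0.33 -1.25] M [ 0.048 -0.039  0.023] w 11.1 q7 -1.3
```

Call:
arm_command([
  [0, 0, 1, -1, 5],
  [0, 0, 2, -2, 5],
  [0, 0, 3, -2, 5],
  [0, 0, 3, -2, 5],
])

```text
time_s: 10.35
tcp_pos: [0.4892, 0.0586, 0.1792]
ee_rot: [0.939, 0.343, -0.0, -0.0]
ft_force: [0.4, -0.1, -0.7]
grip_width: 0.0112
```

```bash
python3 -c "
from h import *
from workcell import r
s=r.sense();st(s)"
```

```text
t 10.35 tcp [489.2  58.6 179.2] yaw 40.07 zax [-3.e-04 -1.e-04 -1.e+00] F [ 0.38 -0.12 -0.67] M [ 0.002  0.001 -0.022] w 11.2 q7 -1.28
```

Call:
arm_command([
  [0, 0, 1, 0, 5],
  [0, 0, 2, 0, 5],
  [0, 0, 2.5, 0, 5],
  [0, 0, 3, 0, 5],
  [0, 0, 3.5, 0, 5],
  [0, 0, 3.5, 0, 5],
  [0, 0, 3.5, 0, 5],
])

```text
time_s: 11.05
tcp_pos: [0.4893, 0.0586, 0.1759]
ee_rot: [0.939, 0.343, -0.0, 0.0]
ft_force: [0.7, -0.9, -1.2]
grip_width: 0.0108
```

```bash
python3 -c "
from h import *
from workcell import r
s=r.sense();st(s)"
```

```text
t 11.05 tcp [489.3  58.6 175.9] yaw 40.09 zax [-0.e+00 -1.e-04 -1.e+00] F [ 0.72 -0.87 -1.15] M [ 0.005  0.059 -0.001] w 10.8 q7 -1.28
```

Call:
arm_command([
  [0, 0, 0.4, 0, 5],
  [0, 0, 0.8, 0, 5],
  [0, 0, 0.8, 0, 5],
])

```text
time_s: 11.35
tcp_pos: [0.4893, 0.0586, 0.1752]
ee_rot: [0.939, 0.343, 0.0, 0.0]
ft_force: [-0.8, -0.9, 1.6]
grip_width: 0.0113
```

```bash
python3 -c "
from h import *
from workcell import r
s=r.sense();st(s)"
```

```text
t 11.35 tcp [489.3  58.6 175.2] yaw 40.09 zax [ 2.e-04 -1.e-04 -1.e+00] F [-0.78 -0.94  1.6 ] M [ 0.01   0.149 -0.005] w 11.3 q7 -1.28
```

Call:
arm_command([
  [0, 0, -0.2, 2, 5],
  [0, 0, -0.2, 4, 5],
  [0, 0.1, -0.2, 6, 5],
  [0, 0.1, -0.2, 6, 5],
])

```text
time_s: 11.75
tcp_pos: [0.4894, 0.0585, 0.1753]
ee_rot: [0.956, 0.293, 0.0, 0.0]
ft_force: [-0.2, 0.1, -1.2]
grip_width: 0.011
```

```bash
python3 -c "
from h import *
from workcell import r
s=r.sense();st(s)"
```

```text
t 11.75 tcp [489.4  58.5 175.3] yaw 34.07 zax [ 1.e-04 -1.e-04 -1.e+00] F [-0.15  0.14 -1.17] M [-0.008  0.02  -0.017] w 11.0 q7 -1.37
```

Call:
arm_command([
  [0, 0, 0, 2, 5],
  [0, 0, 0, 4, 5],
  [0, 0.1, 0, 6, 5],
  [0, 0.1, 0, 6, 5],
])

```text
time_s: 12.15
tcp_pos: [0.4895, 0.0583, 0.1753]
ee_rot: [0.97, 0.243, 0.0, 0.0]
ft_force: [0.7, -1.5, -0.0]
grip_width: 0.0113
```

```bash
python3 -c "
from h import *
from workcell import r
s=r.sense();st(s)"
```

```text
t 12.15 tcp [489.5  58.3 175.3] yaw 28.12 zax [ 2.e-04 -3.e-04 -1.e+00] F [ 0.67 -1.48 -0.03] M [-0.178 -0.051  0.048] w 11.3 q7 -1.47
```

Call:
arm_command([
  [0, 0, 0, 2, 5],
  [0, 0.1, 0, 5, 5],
  [0, 0.1, 0, 8, 5],
  [0, 0.2, 0, 10, 5],
  [0, 0.2, 0, 10, 5],
])

```text
time_s: 12.65
tcp_pos: [0.4896, 0.0581, 0.1753]
ee_rot: [0.987, 0.158, 0.0, 0.0]
ft_force: [0.1, -0.7, -0.6]
grip_width: 0.0109
```

```bash
cat > b.py <<'E'
from h import *
from workcell import r
s,im=wrist(r);st(s)
P=cloud(im);ax=np.array([.990,.140]);ay=np.array([-.140,.990]);d=P[...,:2]-np.array([.4885,.0579]);X=d@ax*1000;Y=d@ay*1000;z=P[...,2]
b=(z>.0755)&(z<.0815)&(Y>15)&(Y<112)&(abs(X)<30)
print(b.sum(),"Y pct",np.round(np.percentile(Y[b],[1,5,50,95,99]),1),"X",np.round(np.percentile(X[b],[2,98]),1))
h,e=np.histogram(Y[b],np.arange(15,112,4));print(dict(zip(e.astype(int).tolist(),h.tolist())))
E
python3 b.py
```

```text
t 12.65 tcp [489.6  58.1 175.3] yaw 18.15 zax [ 2.e-04 -3.e-04 -1.e+00] F [ 0.11 -0.71 -0.63] M [-0.231 -0.044  0.08 ] w 10.9 q7 -1.62
2885 Y pct [ 40.   41.9  73.7  94.6 100.1] X [-11.1  13.8]
{15: 0, 19: 0, 23: 0, 27: 0, 31: 0, 35: 0, 39: 204, 43: 225, 47: 224, 51: 232, 55: 32, 59: 29, 63: 115, 67: 228, 71: 232, 75: 225, 79: 225, 83: 233, 87: 234, 91: 338, 95: 69, 99: 32, 103: 8, 107: 0}
```

```bash
python3 - <<'E'
from h import *
im=dict(np.load("w2.npz"));P=cloud(im);ax=np.array([.990,.140]);ay=np.array([-.140,.990]);d=P[...,:2]-np.array([.4885,.0579]);X=d@ax*1000;Y=d@ay*1000;z=P[...,2]
b=(z>.0755)&(z<.0815)&(Y>15)&(Y<112)&(abs(X)<30)
print(b.sum(),"Y pct",np.round(np.percentile(Y[b],[1,5,50,95,99]),1))
E
```

```text
1419 Y pct [43.2 44.7 74.9 94.1 95.1]
```

Call:
arm_command([
  [0, 0.1, 0, 3, 5],
  [0, 0.2, 0, 7, 5],
  [0, 0.2, 0, 11, 5],
  [-0.1, 0.3, 0, 15, 5],
  [-0.1, 0.3, 0, 19, 5],
  [-0.1, 0.4, 0, 20, 5],
  [-0.1, 0.4, 0, 20, 5],
])

```text
time_s: 13.4
tcp_pos: [0.4896, 0.0577, 0.1753]
ee_rot: [1.0, -0.016, 0.0, 0.0]
ft_force: [0.2, -1.1, -1.5]
grip_width: 0.0109
```

```bash
python3 b.py
```

```text
t 13.4 tcp [489.6  57.7 175.3] yaw -1.79 zax [ 2.e-04 -2.e-04 -1.e+00] F [ 0.17 -1.12 -1.53] M [-0.361 -0.154  0.039] w 10.9 q7 -1.93
2942 Y pct [33.7 35.7 69.8 94.4 99.5] X [-11.9  13.7]
{15: 0, 19: 0, 23: 0, 27: 0, 31: 118, 35: 212, 39: 211, 43: 202, 47: 209, 51: 275, 55: 27, 59: 26, 63: 48, 67: 204, 71: 204, 75: 204, 79: 202, 83: 196, 87: 199, 91: 314, 95: 57, 99: 27, 103: 7, 107: 0}
```

Call:
arm_command([
  [0, 0.1, 0, 4, 5],
  [0, 0.1, 0, 8, 5],
  [0, 0.2, 0, 12, 5],
  [-0.1, 0.3, 0, 16, 5],
  [-0.1, 0.4, 0, 20, 5],
  [-0.1, 0.4, 0, 23, 5],
  [-0.1, 0.4, 0, 25, 5],
  [-0.1, 0.4, 0, 25, 5],
])

```text
time_s: 14.25
tcp_pos: [0.4895, 0.0573, 0.1753]
ee_rot: [0.973, -0.232, 0.0, 0.0]
ft_force: [1.9, -1.1, -0.5]
grip_width: 0.0111
```

```bash
python3 b.py
```

```text
t 14.25 tcp [489.5  57.3 175.3] yaw -26.84 zax [ 1.e-04 -3.e-04 -1.e+00] F [ 1.87 -1.13 -0.48] M [-0.496 -0.18   0.036] w 11.1 q7 -2.32
1204 Y pct [ 26.2  29.4  45.7  94.3 101.5] X [-6.6 13.8]
{15: 0, 19: 0, 23: 27, 27: 67, 31: 109, 35: 140, 39: 151, 43: 176, 47: 169, 51: 218, 55: 24, 59: 19, 63: 0, 67: 1, 71: 0, 75: 0, 79: 0, 83: 0, 87: 0, 91: 65, 95: 17, 99: 15, 103: 6, 107: 0}
```

Call:
arm_command([
  [0, 0, 0.2, 0, 12],
  [0, 0, 0.2, 0, 18],
  [0, 0, 0, 0, 30],
  [0, 0, 0, 0, 40],
  [0, 0, 0, 0, 45],
  [0, 0, 0, 0, 45],
], force=20)

```text
time_s: 14.9
tcp_pos: [0.4894, 0.0575, 0.1753]
ee_rot: [0.973, -0.233, -0.0, -0.0]
ft_force: [0.6, -0.5, -0.3]
grip_width: 0.0452
```

```bash
python3 b.py
```

```text
t 14.9 tcp [489.4  57.5 175.3] yaw -26.9 zax [-0.  0. -1.] F [ 0.62 -0.47 -0.34] M [ 0.028 -0.065 -0.001] w 45.2 q7 -2.32
489 Y pct [25.5 25.8 29.9 74.2 79.7] X [-8.1 13.8]
{15: 0, 19: 0, 23: 126, 27: 155, 31: 81, 35: 29, 39: 0, 43: 0, 47: 0, 51: 22, 55: 21, 59: 21, 63: 0, 67: 0, 71: 13, 75: 15, 79: 5, 83: 1, 87: 0, 91: 0, 95: 0, 99: 0, 103: 0, 107: 0}
```

Released; retreat straight up and check.

Call:
arm_command([
  [0, 0, -15, 0, 45],
  [0, 0, -40, 0, 45],
  [0, 0, -70, 0, 45],
  [0, 0, -100, 0, 45],
  [0, 0, -120, 0, 45],
  [-10, 0, -130, 0, 45],
  [-20, 0, -130, 0, 45],
  [-20, 0, -130, 0, 45],
  [-20, 0, -130, 0, 45],
])

```text
time_s: 15.85
tcp_pos: [0.4708, 0.0666, 0.3042]
ee_rot: [0.973, -0.232, -0.001, 0.0]
ft_force: [0.1, 0.3, -0.0]
grip_width: 0.0448
```

```bash
cat >> b.py <<'E'
k=(abs(X)<28)&(abs(Y)<28)&(z>.125)&(z<.16);print("handle top",np.median(z[k]),rect(P[k]))
cv2.imwrite("pics/w9.png",im["color"][:,:,::-1])
E
python3 b.py
```

```text
t 15.85 tcp [470.8  66.6 304.2] yaw -26.86 zax [-1.7e-03 -5.0e-04 -1.0e+00] F [ 0.06  0.33 -0.  ] M [ 0.042 -0.016  0.007] w 44.8 q7 -2.31
1001 Y pct [26.  27.8 51.7 86.3 94.3] X [-10.9  12.3]
{15: 0, 19: 0, 23: 34, 27: 79, 31: 72, 35: 79, 39: 79, 43: 71, 47: 73, 51: 74, 55: 4, 59: 3, 63: 33, 67: 74, 71: 70, 75: 74, 79: 73, 83: 67, 87: 8, 91: 26, 95: 4, 99: 4, 103: 0, 107: 0}
handle top 0.13948159243016572 (array([488.1,  57.6]), array([12. , 39.3]), 64.5)
```

View pics/w9.png

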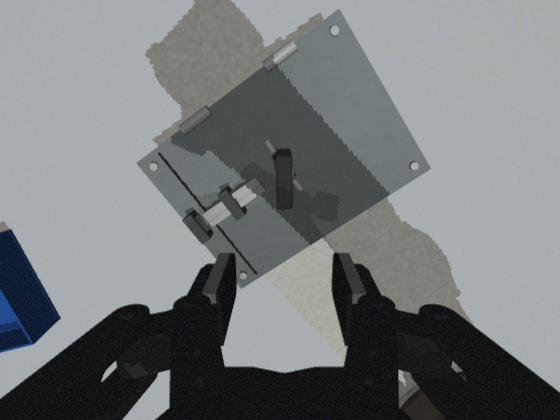

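The key stands upright at (284,178) in the lock, the gripper is clear of it, and the bolt at (235,200) is drawn back out of its keeper at (197,225). The handle top is at 139.5 mm against 140 mm expected when home, and the bolt has travelled about 17 mm.

```bash
python3 -c "
from workcell import r
print(r.job_done())"
```

```text
the job is handed in; nothing more can be done
None
```

The key is home in the lock, the bolt is drawn well clear of its keeper, and the job is handed in at about 16 s of the 72 s allowed.

- **Finding the slot:** I drew the key from its stand, passed it through the keyhole and pressed it on the disc with a few newtons. The push vanished within a single 30° anticlockwise turn, so no back-and-forth was needed. The depth picture through the keyhole had already suggested the slot was at roughly 40°.
- **Seating:** The key then went down about 9 mm below where it first touched the disc, with only a light contact on the floor (about 2.5 N).
- **Turning:** I turned it clockwise with a twist reading of up to 0.08 N m. I stopped about 8° short of the hard stop, going by where the twist first built up and by the bolt's travel.
- **Last checks, after letting go and backing off:**
  - The handle top is at 139.5 mm, against 140 mm expected when fully home.
  - The bolt has moved about 17 mm, against 15 mm needed and 19.5 mm at the stop.
  - Key upright; gripper well clear, with force readings near zero.
- **Bystanders:** The arm was never moved near the reel, the driver or the part bin. I did not measure their positions again at the end.

No check failed or disagreed. Forces were read only at the end of each move, so brief peaks in between would not have shown.

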